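# Bring the viewing lamp out of its dock over the developed plate

## Robot

A 6-joint arm with a two-finger parallel gripper is mounted at the origin on a cart in front of the work surface, level with it; the furniture and walls round the work are solid. World frame = base frame: x ahead of the robot, y to its left, z up, the work surface at z = 0. Lengths are in mm, angles in rad, forces in N, time in s.
With the tool pointing down it reaches from about 300 to 825 mm from the base axis. Payload 5.4 kg.
Tool frame: the origin (TCP) lies midway between the tips of the shut fingers; the grasp point (between the pads) lies 19 mm behind it; z points along the fingers, y is the direction in which the jaws open and shut (so a half turn about z gives the same grasp; the last joint's range is limited). The gripper opens to 92 mm and grips with 3 to 60 N. Pads are 20 mm wide; open, the fingers measure 128 mm over their backs; the gripper's body (75 mm by 189 mm) begins 69 mm behind the grasp point.
Start: joints at [-1.483, 0.158, 1.597, -0, 1.386, -0.21], TCP at [168.691, -549.681, 214.601] pointing down, gripper open.
Joint ranges: [-2.91, 2.91], [-0.94, 2.29], [0.18, 2.7], [-1.29, 4.43], [0.17, 2.64], [-3, 3]. Speed limits (rad/s): [2.57, 2.57, 3.14, 3.14, 3.14, 3.14].

## Interface

Orientations are given as a rotation vector (axis times angle).
In Python, from bench import r gives the robot as it stands. The module is installed in compiled form; this text tells all that it offers.
- The arm moves only by the shell command python3 -m inch 'ROWS' [FORCE]. ROWS is JSON, a list of rows, each an object of numbers: "hand": the finger opening in cm, from 0 to 9.19; "x", "y", "z": the shift along the tool's x, y, z in cm; "spin": the turn about the tool's z in rad. A call has 1 to 20 rows; each row is the pose to reach, as a shift and turn from the pose commanded when the call began, along the tool's axes at that moment; what a row does not reach only later rows make up. A row lasts 1/10 s, in which the tool goes at most 50 mm and 8.59 degrees, less where a joint would pass 70% of its speed; a pose out of reach is approached as far as the arm can. A call with a gripper value outside its range is refused whole. The fingers move at their own pace and stop on an object; FORCE is the grip in N (left out, the last holds). Time passes only in rows, so rows that repeat a pose let the fingers close. It gives the time, the measured TCP pose, the force and the opening at its end, in the units of the state.
- r.get_obs(): the state, without advancing time (a new reading comes with each control period).
- r.camera(name): name is "side" or "top"; returns (picture, depth): 400x640x3 uint8, red, green, blue; 400x640 float32, mm along the optical axis (not along the pixel's ray), 0 where there is no reading.
- r.get_calibration(name): a dict with "fx", "fy", "cx", "cy" (pixels), "rvec" (rotation vector, rad) and "tvec" (3), from world to camera coordinates, as OpenCV has them. Camera axes: x right, y down, z forward; pixel columns grow to the right and rows downward; lengths in mm; the calibration is good to about 2 mm. A picture is of the moment at which its call begins. get_calibration takes no time and is no camera call.
- r.hand_in(): hands the job in, once; it reports no verdict.
The state is a dict: "t": time; "joints": joint angles; "joint_velocities": joint speeds; "tau": joint torques, N m; "tcp_pos": TCP position; "ee_rot": TCP orientation; "ft_force": force on the tool from outside, world axes, zero at the start; "moment": the same for the moment, N m; "finger_gap": opening from 0.0 (shut) to 1.0 (fully open).
Only numpy, scipy, OpenCV 4.12 (cv2) and the standard library are available. Lean on these libraries where they do the work, as an engineer would, in place of code of your own. Each camera call takes 0.05 s, during which the arm holds its last target. There are 200 camera calls.

## Task

The white thin-layer plate in its dark tray is ready to be viewed under the hand lamp. While the lamp still stands in its sloping dock, slide its orange switch from off to the middle (violet) mark; then draw the lamp out of the dock, turn it level with its window facing straight down, and hold it still about 10 cm above the plate, centred over it and lined up with the plate's long side. Finish while holding the lamp there, do not let it touch the plate, and leave everything else on the bench where it stands.

Things in the scene. Friction and masses are not known exactly. Their poses are not given: they have to be found in the camera images.
- lamp: Loose hand lamp, 0.3 kg: grey bar with black end caps, 190 (its x) x 52 (y) x 34 mm (z). Origin: centre of its window face. z points out of the back face with the switch; the window looks to -z. Centre of mass (0, 0, 17 mm). Docked, it leans 45 degrees: x up and away from the robot, z up and towards it. Its long sides at x = 0 (52 mm apart, grip ribs) are free for fingers over the full thickness
- lamp_window (a point): Centre of the lamp's window (130 x 28 mm dark violet glass), the same point as the lamp's origin
- lamp_switch (a joint): Slide switch on the lamp's back face, m: 0 = off (white mark, nearest the lamp's upper end), 0.018 = middle (violet mark), 0.036 = end stop (green mark); grows along the lamp's -x, down the slope. No spring or detent: stays where it is left, about 1.5 N to move. Starts between 0 and 0.008
- switch_grip (a point): Middle of the orange switch button: 13 mm along the lamp, 14 mm across (lamp y), rising 13.5 mm above the 34 mm thick lamp (this point is 7.5 mm above the back face, at lamp x = 63 mm minus the switch value)
- dock: Fixed dark charging dock, base 150 x 100 x 16 mm, origin under its centre, x away from the robot. A socket sloping 45 degrees encloses the lamp's lowest 45 mm (front wall 30 mm), 1.7 mm clear at the sides, 2.5 mm in front; two rails behind the lamp (46 mm over both, narrower than it) reach 40 mm past its middle. Lamp x = dock x tilted up 45 degrees; the lamp comes out along its own +x
- dock_seat (a point): Where the lamp's origin lies when seated: 20 mm along the dock's x, 89 mm up. (Beyond, at the back of the bench, a stirrer motor on a stand overhangs from about x = 0.70 m, higher than 0.5 m: keep the wrist this side of it)
- plate: White glass-backed thin-layer plate with small violet spots, 100 mm long (its x), 50 mm wide (its y), lying in the middle of a fixed dark tray 150 x 100 mm with a rim 12 mm high, same directions; plate top 10 mm above the bench; origin at the centre of the tray's underside
- forceps: Bystander: steel forceps 134 mm, 9 mm high
- tape_roll: Bystander: roll of cream tape 73 mm across, 20 mm high
- vial_0: Bystander: small capped vial, 27 mm across, 61 mm high
- vial_2: Bystander: small capped vial, 27 mm across, 61 mm high
- beaker_600: Bystander: glass beaker, 105 mm across, 125 mm high
- flask: Bystander: conical flask, 100 mm across, 146 mm high
- petri_dish: Bystander: petri dish, 70 mm across, 15 mm high
- marker: Bystander: black and white marker pen, 139 mm long, 17 mm thick

How it is judged (in metres and radians):
On the way, in this order (a step that is already met when the one before it is completed fails the run):
1. with the lamp still seated in its dock, the switch stands at the middle mark (within 5 mm) (value of joint lamp_switch between 0.013 and 0.023 m and distance between lamp and dock_seat below 0.012 m), for 0.3 s.
2. the lamp is in the fingers, out of the socket and clear of the dock (distance between lamp and dock_seat above 0.055 m and contact force between lamp and dock below 0.1 N and contact force between the fingers and lamp above 1 N), for 0.2 s.
At the end, for the whole second after the job is handed in: The fingers hold the lamp still, clear of dock and plate: switch within 5 mm of the middle mark, window down within 12 degrees and centred within 25 mm over the plate, 75 to 150 mm above the bench, lamp along the plate's long side within 15 degrees (value of joint lamp_switch between 0.013 and 0.023 m and angle between lamp's own z axis and vertical below 0.21 rad and horizontal distance between lamp_window and plate below 0.025 m and angle between the x axis of lamp and the x axis of plate, either way round below 0.26 rad and height (world z) of lamp_window between 0.075 and 0.15 m and contact force between the fingers and lamp above 1 N and contact force between lamp and dock below 0.1 N and contact force between lamp and plate below 0.1 N and linear speed of lamp below 0.03 m/s); the arm keeps its last pose, push and grip.
It fails at once if the lamp touches the plate (contact force between lamp and plate above 0.5 N).
It fails at once if the lamp is dropped on the bench (height (world z) of lamp below 0.04 m).
It fails at once if a bystander is shifted by more than 20 mm (distance of any of forceps, tape_roll, vial_0, vial_2, beaker_600, flask, petri_dish, marker from where it was at the start of the episode above 0.02 m).
It also fails if it takes over 48 s, if anything falls off the work surface, if the arm or the gripper's body presses on something with over 40 N, if the wrist force passes 120 N, or if a joint passes its speed limit or range.

## Working session

There is one attempt and no reset: what is moved stays moved. The work goes in short steps, Python scripts to look and compute and a shell command to move; the robot and the scene stay as the last step left them, time stands still between calls to the robot, and variables do not carry over. Pictures are saved under pics/ and viewed, about 8 in all and at most 12, crops included, and the job is handed in when it is done.

```bash
mkdir -p pics
cat > h.py <<'E'
import numpy as np, cv2
from bench import r
from scipy.spatial.transform import Rotation as R
def cam(n):
    p,d=r.camera(n); c=r.get_calibration(n)
    return p,d,c
def pts(d,c,mask=None):
    v,u=np.nonzero((d>0)&(mask if mask is not None else True)); z=d[v,u]
    P=np.c_[(u-c['cx'])/c['fx']*z,(v-c['cy'])/c['fy']*z,z]
    Rm=R.from_rotvec(np.ravel(c['rvec'])).as_matrix()
    return (P-np.ravel(c['tvec']))@Rm,u,v
def ray(u,v,c,h):
    Rm=R.from_rotvec(np.ravel(c['rvec'])).as_matrix()
    o=-Rm.T@np.ravel(c['tvec']); k=Rm.T@np.array([(u-c['cx'])/c['fx'],(v-c['cy'])/c['fy'],1])
    return o+k*(h-o[2])/k[2]
def save(n,p): cv2.imwrite('pics/'+n,cv2.cvtColor(p,cv2.COLOR_RGB2BGR))
E
python3 - <<'E'
from h import *
for n in('top','side'):
    p,d,c=cam(n); save(n+'0.png',p); np.savez(n+'0.npz',p=p,d=d); print({k:np.round(np.ravel(v),3) for k,v in c.items()})
    Rm=R.from_rotvec(np.ravel(c['rvec'])).as_matrix();print(-Rm.T@np.ravel(c['tvec']))
o=r.get_obs();print(o['tcp_pos'],o['ee_rot'],o['ft_force'],o['finger_gap'],o['t'])
E
```

```text
{'fx': array([453.007]), 'fy': array([453.007]), 'cx': array([317.593]), 'cy': array([198.151]), 'rvec': array([ 2.168, -2.183,  0.146]), 'tvec': array([  -6.924,  565.978, 1308.493])}
[ 418.73130974   21.36889128 1362.62263627]
{'fx': array([445.823]), 'fy': array([445.823]), 'cx': array([311.539]), 'cy': array([198.815]), 'rvec': array([ 0.545, -2.584,  1.325]), 'tvec': array([ 518.506,  211.308, 1076.727])}
[172.40925654 896.64621895 799.46278349]
[ 168.6331945  -549.14202129  213.73077219] [-3.10521278e+00 -4.65758927e-01 -1.79277838e-04] [ 0.20417319  0.20056696 -0.44857398] 1.001263856497586 0.1
```

View pics/top0.png

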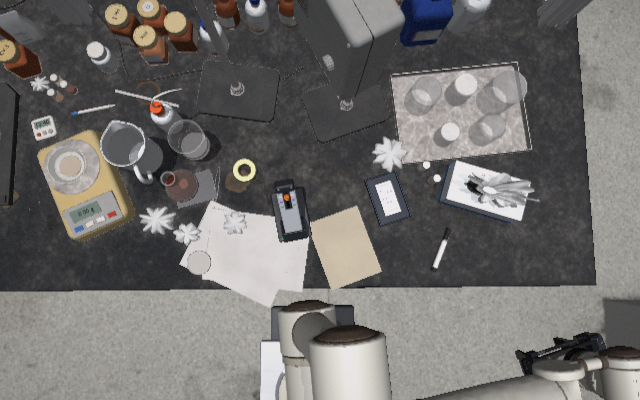

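View pics/side0.png

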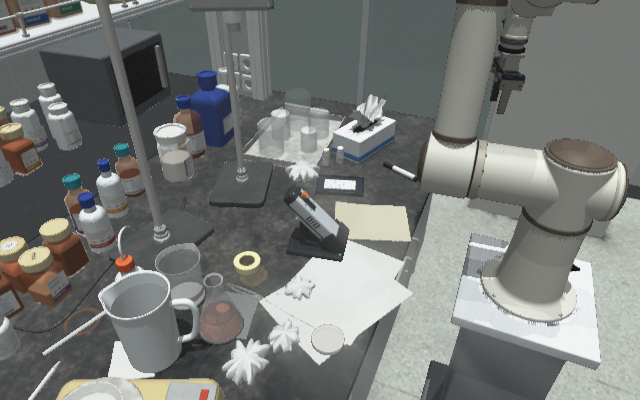

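The top view shows the lamp in its dock at about (289,210), the orange switch at (287,198) and the plate in its tray at (388,198). The side view shows the leaning lamp at (313,215) and the tray at (340,185). The tool always points down, so I'll level the lamp by letting it pivot in the pads, pressing its lower end on the dock's rails.

Run:
```python
from h import *
for n,box in(('top',((230,340),(160,260))),('side',((260,370),(160,270)))):
    z=np.load(n+'0.npz');p,d=z['p'],z['d'];c=r.get_calibration(n)
    hsv=cv2.cvtColor(p,cv2.COLOR_RGB2HSV)
    B=np.zeros(d.shape,bool);B[box[1][0]:box[1][1],box[0][0]:box[0][1]]=1
    m=B&(hsv[...,0]<14)&(hsv[...,1]>170)&(hsv[...,2]>120)
    P,u,v=pts(d,c,m);print(n,'orange',len(u),u.mean(),v.mean(),P.mean(0).round(1),P.min(0).round(),P.max(0).round())
    # lamp back face: points high, fit plane
    P,u,v=pts(d,c,B); k=P[:,2]>60
    Q=P[k];s=Q.mean(0);
    for it in range(6):
        U,S,V=np.linalg.svd(Q-s,full_matrices=False);nn=V[2]*np.sign(V[2,2])
        e=(P-s)@nn; Q=P[(abs(e)<(6 if it<3 else 2.5))&k]; s=Q.mean(0)
    print(' plane n',nn.round(3),'c',s.round(1),len(Q),'tilt',np.degrees(np.arccos(nn[2])).round(1),'az',np.degrees(np.arctan2(nn[1],nn[0])).round(1))
    az=np.arctan2(nn[1],nn[0]); 
    xl=V[0]*np.sign(V[0,2]); print(' long dir',xl.round(3),'ext',((Q-s)@xl).min().round(),((Q-s)@xl).max().round(), 'w',((Q-s)@V[1]).min().round(),((Q-s)@V[1]).max().round())
    bx=((360,415),(165,230)) if n=='top' else ((315,365),(172,197))
    B=np.zeros(d.shape,bool);B[bx[1][0]:bx[1][1],bx[0][0]:bx[0][1]]=1
    m=(B&(hsv[...,2]>185)&(hsv[...,1]<40)).astype(np.uint8)
    cs=max(cv2.findContours(m,0,1)[0],key=cv2.contourArea)
    W=np.array([ray(*q,c,10)[:2] for q in cs[:,0]],np.float32)
    print(' plate',cv2.minAreaRect(W), cv2.minAreaRect(cs))
```

```text
top orange 23 286.3478260869565 197.1304347826087 [554.1  75.3 166.7] [546.  71. 162.] [560.  82. 172.]
 plane n [-0.69  -0.125  0.713] c [526.3  69.9 123. ] 671 tilt 44.5 az -169.7
 long dir [0.698 0.146 0.701] ext -87.0 83.0 w -35.0 31.0
 plate ((567.824462890625, -222.62408447265625), (98.3110122680664, 49.11534881591797), 17.89824104309082) ((387.61639404296875, 197.95948791503906), (32.76993179321289, 16.13857650756836), 70.82099914550781)<stdin>:7: RuntimeWarning: Mean of empty slice.
  ret = ret.dtype.type(ret / rcount)
  ret = um.true_divide(
Traceback (most recent call last):
ValueError: zero-size array to reduction operation minimum which has no identity
```

Run:
```python
from h import *
t=np.load('top0.npz')['p'][150:260,240:420]; s=np.load('side0.npz')['p'][150:280,250:390]
a=cv2.resize(t,None,fx=3,fy=3,interpolation=2); b=cv2.resize(s,None,fx=2,fy=2,interpolation=2)
o=np.zeros((600,540,3),np.uint8);o[:330]=a;o[330:590,:280]=b;save('c.png',o)
```

```text
(no output)
```

View pics/c.png

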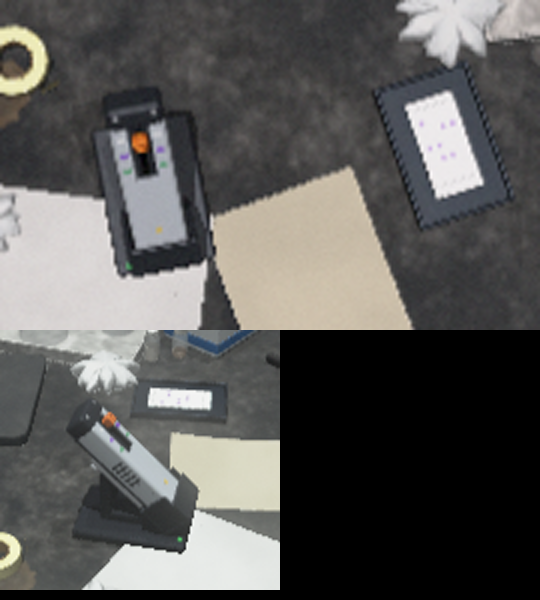

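Run:
```python
from h import *
z=np.load('top0.npz');p,d=z['p'],z['d'];c=r.get_calibration('top');hsv=cv2.cvtColor(p,cv2.COLOR_RGB2HSV)
B=np.zeros(d.shape,bool);B[185:237,265:315]=1
m=(B&(hsv[...,2]>110)&(hsv[...,1]<60)).astype(np.uint8)
n,l,st,ce=cv2.connectedComponentsWithStats(m);i=[j for j in range(1,n) if l[190:235,280:300][l[190:235,280:300]==j].size>100];print(st[i],ce[i])
g=np.isin(l,i)
P,u,v=pts(d,c,g);P=P[P[:,2]>60];s=np.median(P,0)
for _ in range(5):
    U,S,V=np.linalg.svd(P-s,full_matrices=False);nn=V[2]*np.sign(V[2,2]);P=P[abs((P-s)@nn)<3];s=P.mean(0)
print('n',nn,'tilt',np.degrees(np.arccos(nn[2])),np.degrees(np.arctan2(nn[1],nn[0])),'c',s,len(P))
# left/right edges per row -> centreline direction
Q=P-s;xl=V[0]*np.sign(V[0,2]);yl=np.cross(nn,xl)
print('xl',xl,np.degrees(np.arctan2(xl[1],xl[0])),'ext x',np.percentile(Q@xl,[0,100]),'y',np.percentile(Q@yl,[1,99]))
h=P[:,:2].astype(np.float32);print(cv2.minAreaRect(h))
z=np.load('side0.npz');p,d=z['p'],z['d'];c=r.get_calibration('side');hsv=cv2.cvtColor(p,cv2.COLOR_RGB2HSV)
B=np.zeros(d.shape,bool);B[175:215,290:330]=1
m=B&(p[...,0].astype(int)>p[...,2]*1.7)&(p[...,0]>120);P,u,v=pts(d,c,m);print('side orange',len(u),u.mean(),v.mean(),P.mean(0),P.min(0),P.max(0))
B[:]=0;B[172:197,315:365]=1
m=(B&(hsv[...,2]>170)&(hsv[...,1]<40)).astype(np.uint8);cs=max(cv2.findContours(m,0,1)[0],key=cv2.contourArea)
print(cv2.minAreaRect(np.array([ray(*q,c,10)[:2] for q in cs[:,0]],np.float32)))
# dock base + rail, from top depth: green LED etc.
B[:]=0
```

```text
[[276 190  26  43 590]] [[289.76779661 213.76440678]]
n [-0.69588884 -0.13261671  0.7057985 ] tilt 45.10590982004435 -169.21042224721867 c [514.12256813  68.16057312 110.69182177] 501
xl [0.69207639 0.13857651 0.70839736] 11.322766721372913 ext x [-66.33551472  78.99519798] y [-24.45610256  24.68614467]
((518.1275634765625, 69.13006591796875), (102.41459655761719, 50.09163284301758), 10.468069076538086)
side orange 30 304.2 193.83333333333334 [552.05393129  78.40200921 166.45373044] [545.61360993  69.13915244 161.73005284] [560.25900768  84.34328964 171.6562558 ]
((566.3480834960938, -219.24200439453125), (99.16522979736328, 53.20561218261719), 17.884859085083008)
```

```bash
cat >> h.py <<'E'
def delta(xyz,az):
    "tool-frame shift in cm and spin to reach TCP xyz (mm), tool-x azimuth az deg"
    o=r.get_obs();M=R.from_rotvec(o['ee_rot']).as_matrix()
    a=np.arctan2(M[1,0],M[0,0]); sp=(a-np.radians(az)+np.pi/2)%np.pi-np.pi/2
    print('t',o['t'],'tcp',np.round(o['tcp_pos'],1),'az',np.degrees(a).round(2),'F',np.round(o['ft_force'],2),'gap',np.round(o['finger_gap']*9.19,2),'j',np.round(o['joints'],2))
    print('shift cm',(M.T@(np.array(xyz)-o['tcp_pos'])/10).round(2),'spin',sp.round(3))
E
python3 -c "
from h import *
delta((550,75,260),10.8); delta((550,75,190),10.8)"
```

```text
t 0.1 tcp [ 168.6 -549.1  213.7] az 17.06 F [ 0.2   0.2  -0.45] gap 9.2 j [-1.48  0.16  1.6   0.    1.39 -0.21]
shift cm [ 54.77 -48.49  -4.53] spin 0.109
t 0.1 tcp [ 168.6 -549.1  213.7] az 17.06 F [ 0.2   0.2  -0.45] gap 9.2 j [-1.48  0.16  1.6   0.    1.39 -0.21]
shift cm [ 54.77 -48.48   2.47] spin 0.109
```

```bash
python3 -m inch '[{"z":-4.5,"hand":3.5},{"x":5,"y":-4.5,"z":-4.5,"spin":0.109,"hand":3.5},{"x":54.8,"y":-48.5,"z":-4.5,"spin":0.109,"hand":3.5},{"x":54.8,"y":-48.5,"z":-4.5,"spin":0.109,"hand":3.5},{"x":54.8,"y":-48.5,"z":-4.5,"spin":0.109,"hand":3.5},{"x":54.8,"y":-48.5,"z":-4.5,"spin":0.109,"hand":3.5},{"x":54.8,"y":-48.5,"z":-4.5,"spin":0.109,"hand":3.5},{"x":54.8,"y":-48.5,"z":-4.5,"spin":0.109,"hand":3.5},{"x":54.8,"y":-48.5,"z":-4.5,"spin":0.109,"hand":3.5},{"x":54.8,"y":-48.5,"z":-4.5,"spin":0.109,"hand":3.5},{"x":54.8,"y":-48.5,"z":-4.5,"spin":0.109,"hand":3.5},{"x":54.8,"y":-48.5,"z":-4.5,"spin":0.109,"hand":3.5},{"x":54.8,"y":-48.5,"z":-4.5,"spin":0.109,"hand":3.5},{"x":54.8,"y":-48.5,"z":-4.5,"spin":0.109,"hand":3.5},{"x":54.8,"y":-48.5,"z":-4.5,"spin":0.109,"hand":3.5},{"x":54.8,"y":-48.5,"z":-4.5,"spin":0.109,"hand":3.5},{"x":54.8,"y":-48.5,"z":-4.5,"spin":0.109,"hand":3.5},{"x":54.8,"y":-48.5,"z":-4.5,"spin":0.109,"hand":3.5},{"x":54.8,"y":-48.5,"z":-4.5,"spin":0.109,"hand":3.5}]' 10
python3 -c "
from h import *
delta((550,75.8,190),10.8); delta((550,75.8,160),10.8)"
```

```text
t 0.1 tcp [ 168.6 -549.1  213.7] az 17.06 F [ 0.2   0.2  -0.45] gap 9.2 j [-1.48  0.16  1.6   0.    1.39 -0.21]
shift cm [ 54.79 -48.55   2.47] spin 0.109
t 0.1 tcp [ 168.6 -549.1  213.7] az 17.06 F [ 0.2   0.2  -0.45] gap 9.2 j [-1.48  0.16  1.6   0.    1.39 -0.21]
shift cm [ 54.79 -48.55   5.47] spin 0.109schema error: expected keys hand, x, y, z, spin
```

```bash
python3 -m inch '[{"hand":3.5,"x":0,"y":0,"z":-4.5,"spin":0},{"hand":3.5,"x":4,"y":-3,"z":-4.5,"spin":0.1},{"hand":3.5,"x":54.8,"y":-48.5,"z":-4.5,"spin":0.109},{"hand":3.5,"x":54.8,"y":-48.5,"z":-4.5,"spin":0.109},{"hand":3.5,"x":54.8,"y":-48.5,"z":-4.5,"spin":0.109},{"hand":3.5,"x":54.8,"y":-48.5,"z":-4.5,"spin":0.109},{"hand":3.5,"x":54.8,"y":-48.5,"z":-4.5,"spin":0.109},{"hand":3.5,"x":54.8,"y":-48.5,"z":-4.5,"spin":0.109},{"hand":3.5,"x":54.8,"y":-48.5,"z":-4.5,"spin":0.109},{"hand":3.5,"x":54.8,"y":-48.5,"z":-4.5,"spin":0.109},{"hand":3.5,"x":54.8,"y":-48.5,"z":-4.5,"spin":0.109},{"hand":3.5,"x":54.8,"y":-48.5,"z":-4.5,"spin":0.109},{"hand":3.5,"x":54.8,"y":-48.5,"z":-4.5,"spin":0.109},{"hand":3.5,"x":54.8,"y":-48.5,"z":-4.5,"spin":0.109},{"hand":3.5,"x":54.8,"y":-48.5,"z":-4.5,"spin":0.109},{"hand":3.5,"x":54.8,"y":-48.5,"z":-4.5,"spin":0.109},{"hand":3.5,"x":54.8,"y":-48.5,"z":-4.5,"spin":0.109},{"hand":3.5,"x":54.8,"y":-48.5,"z":-4.5,"spin":0.109},{"hand":3.5,"x":54.8,"y":-48.5,"z":-4.5,"spin":0.109}]' 10
python3 -c "
from h import *
delta((550,75.8,190),10.8); delta((550,75.8,160),10.8)"
```

```text
t: 2.0
tcp_pos: [549.8, 73.9, 259.3]
ee_rot: [3.128, 0.295, -0.001]
ft_force: [0.2, 1.2, 0.6]
finger_gap: 0.38
t 2.0 tcp [549.8  73.9 259.3] az 10.76 F [0.16 1.25 0.6 ] gap 3.49 j [-0.08  0.08  1.6  -0.    1.47  1.3 ]
shift cm [ 0.07 -0.19  6.93] spin -0.001
t 2.0 tcp [549.8  73.9 259.3] az 10.76 F [0.16 1.25 0.6 ] gap 3.49 j [-0.08  0.08  1.6  -0.    1.47  1.3 ]
shift cm [ 0.07 -0.19  9.93] spin -0.001
```

```bash
python3 -m inch '[{"hand":3.5,"x":0.05,"y":-0.15,"z":3,"spin":0},{"hand":3.5,"x":0.05,"y":-0.15,"z":6,"spin":0},{"hand":3.5,"x":0.05,"y":-0.15,"z":8,"spin":0},{"hand":3.5,"x":0.05,"y":-0.15,"z":9,"spin":0},{"hand":3.5,"x":0.05,"y":-0.15,"z":9.8,"spin":0},{"hand":3.5,"x":0.05,"y":-0.15,"z":9.8,"spin":0}]'
python3 - <<'E'
from h import *
delta((550,75.8,160),10.8)
p,d,c=cam('side');a=cv2.resize(p[130:250,240:380],None,fx=4,fy=4,interpolation=2);save('s1.png',a)
E
```

```text
t: 2.6
tcp_pos: [550.2, 75.8, 161.3]
ee_rot: [-3.128, -0.295, 0.001]
ft_force: [0.3, 0.4, -0.9]
finger_gap: 0.382
t 2.6 tcp [550.2  75.8 161.3] az 10.77 F [ 0.29  0.42 -0.9 ] gap 3.51 j [-0.08  0.15  1.71 -0.    1.28  1.3 ]
shift cm [-0.02 -0.01  0.13] spin -0.001
```

View pics/s1.png

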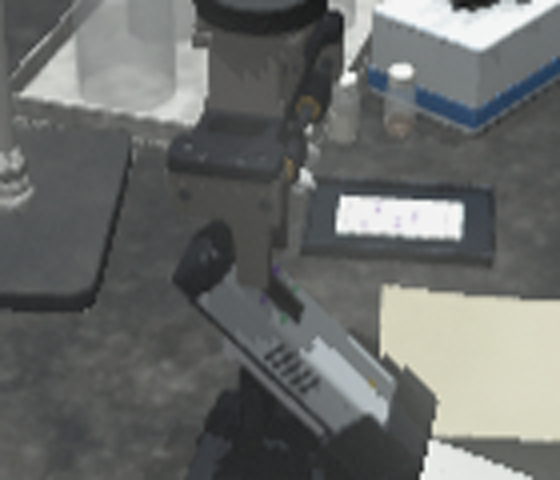

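The fingers straddle the button, which is hidden behind the near finger at about (255,270), and nothing is touching. Next I close on it.

```bash
python3 -m inch '[{"hand":0.8,"x":0,"y":0,"z":0.1,"spin":0},{"hand":0.8,"x":0,"y":0,"z":0.1,"spin":0},{"hand":0.8,"x":0,"y":0,"z":0.1,"spin":0},{"hand":0.8,"x":0,"y":0,"z":0.1,"spin":0},{"hand":0.8,"x":0,"y":0,"z":0.1,"spin":0},{"hand":0.8,"x":0,"y":0,"z":0.1,"spin":0}]' 12
python3 -c "
from h import *
delta((550,75.8,160),10.8)"
```

```text
t: 3.25
tcp_pos: [550.8, 76.1, 161.1]
ee_rot: [3.127, 0.296, 0.001]
ft_force: [0.1, -2.0, 2.3]
finger_gap: 0.151
t 3.25 tcp [550.8  76.1 161.1] az 10.82 F [ 0.12 -2.    2.33] gap 1.39 j [-0.08  0.16  1.71 -0.    1.28  1.3 ]
shift cm [-0.08  0.02  0.11] spin 0.0
```

```bash
python3 -m inch '[{"hand":0.8,"x":-0.2,"y":0,"z":0.2,"spin":0},{"hand":0.8,"x":-0.4,"y":0,"z":0.4,"spin":0},{"hand":0.8,"x":-0.6,"y":0,"z":0.6,"spin":0},{"hand":0.8,"x":-0.8,"y":0,"z":0.8,"spin":0},{"hand":0.8,"x":-1.0,"y":0,"z":1.0,"spin":0},{"hand":0.8,"x":-1.17,"y":0,"z":1.17,"spin":0},{"hand":0.8,"x":-1.17,"y":0,"z":1.17,"spin":0},{"hand":0.8,"x":-1.17,"y":0,"z":1.17,"spin":0}]'
python3 -c "
from h import *
delta((550,75.8,160),10.8)"
python3 -m inch '[{"hand":3.5,"x":0,"y":0,"z":0,"spin":0},{"hand":3.5,"x":0,"y":0,"z":0,"spin":0},{"hand":3.5,"x":0,"y":0,"z":0,"spin":0},{"hand":3.5,"x":0,"y":0,"z":-4,"spin":0},{"hand":8.5,"x":0,"y":0,"z":-8,"spin":0},{"hand":8.5,"x":-5,"y":0,"z":-12,"spin":0},{"hand":8.5,"x":-10,"y":0,"z":-12,"spin":0},{"hand":8.5,"x":-13,"y":0,"z":-12,"spin":0},{"hand":8.5,"x":-13,"y":0,"z":-12,"spin":0}]'
python3 - <<'E'
from h import *
xl=np.array([.694,.133,.707]);O=np.array([540,73,89])
out=[]
for n,b in(('top',((240,340),(160,260))),('side',((260,360),(160,260)))):
    p,d,c=cam(n);B=np.zeros(d.shape,bool);B[b[1][0]:b[1][1],b[0][0]:b[0][1]]=1
    m=B&(p[...,0].astype(int)>p[...,2]*1.7)&(p[...,0]>120);P,u,v=pts(d,c,m)
    print(n,len(u),u.mean(),v.mean(),P.mean(0).round(1),'along',(P-O).mean(0)@xl)
    q=np.load(n+'0.npz');m=B&(q['p'][...,0].astype(int)>q['p'][...,2]*1.7)&(q['p'][...,0]>120);P,u,v=pts(q['d'],c,m)
    print('  before',len(u),P.mean(0).round(1),'along',(P-O).mean(0)@xl)
    out.append(cv2.resize(p[b[1][0]:b[1][1],b[0][0]:b[0][1]],None,fx=4,fy=4,interpolation=2))
save('sw.png',np.hstack(out)); delta((550,75.8,160),10.8)
E
```

```text
t: 4.05
tcp_pos: [538.3, 73.9, 148.5]
ee_rot: [3.127, 0.296, -0.003]
ft_force: [-2.4, -4.2, 1.8]
finger_gap: 0.146
t 4.05 tcp [538.3  73.9 148.5] az 10.82 F [-2.44 -4.24  1.79] gap 1.34 j [-0.09  0.14  1.75 -0.    1.25  1.3 ]
shift cm [ 1.18  0.03 -1.15] spin 0.0
t: 4.95
tcp_pos: [408.1, 50.1, 269.0]
ee_rot: [-3.127, -0.296, -0.001]
ft_force: [1.4, 0.3, -0.6]
finger_gap: 0.797
top 30 287.1333333333333 203.16666666666666 [539.4  73.8 151.6] along 43.96520923905461
  before 28 [551.2  75.2 163.4] along 60.67255859217724
side 32 309.21875 199.3125 [539.1  77.1 152.7] along 44.93444817191831
  before 30 [552.1  78.4 166.5] along 63.84368296008754
t 5.05 tcp [411.3  50.  269.2] az 10.8 F [ 0.6   0.52 -0.26] gap 8.1 j [-0.17 -0.32  1.94  0.    1.52  1.21]
shift cm [14.08  0.06 10.96] spin 0.0
```

View pics/sw.png

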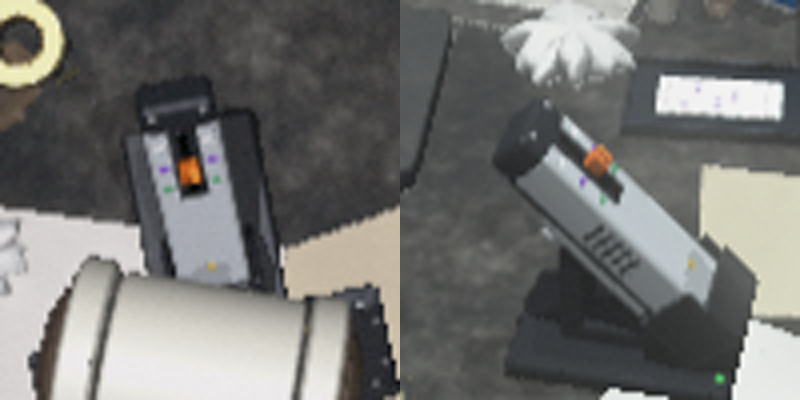

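Run:
```python
from h import *
ca,sa=np.cos(np.radians(10.8)),np.sin(np.radians(10.8));k=2**-.5
A=np.array([[ca*k,sa*k,k],[-sa,ca,0],[-ca*k,-sa*k,k]]);O=np.array([540,73,89.])
for n,b,obs in(('top',(240,160),(287.13,203.17)),('side',(260,160),(309.22,199.31))):
    c=r.get_calibration(n);K=np.array([[c['fx'],0,c['cx']],[0,c['fy'],c['cy']],[0,0,1]])
    pr=lambda L:cv2.projectPoints(np.atleast_2d(L)@A+O,np.ravel(c['rvec']),np.ravel(c['tvec']),K,None)[0][:,0]
    off=0 if n=='top' else 400
    print(n,'violet marks at crop px',((pr([[45,16,34],[45,-16,34],[27,16,34],[27,-16,34]])-b)*4).round(),'(+%d)'%off)
    Rm=R.from_rotvec(np.ravel(c['rvec'])).as_matrix();cp=A@(-Rm.T@np.ravel(c['tvec'])-O)
    for s in(13,18,23):
        x=63-s;C=np.array([x,0,41.]);v=cp-C;v/=np.linalg.norm(v)
        h=np.array([6.5,7,6.75]);f=[];w=[]
        for i in range(3):
            e=np.zeros(3);e[i]=h[i]*np.sign(v[i]);f.append(C+e);w.append(abs(v[i])*np.prod(h)/h[i])
        print(s,'pred',np.average(pr(np.array(f)),axis=0,weights=w).round(2),'obs',obs)
```

```text
top violet marks at crop px [[165. 166.]
 [211. 157.]
 [169. 186.]
 [215. 177.]] (+0)
13 pred [286.98 200.62] obs (287.13, 203.17)
18 pred [287.28 202.04] obs (287.13, 203.17)
23 pred [287.59 203.45] obs (287.13, 203.17)
side violet marks at crop px [[180. 177.]
 [192. 147.]
 [200. 196.]
 [212. 166.]] (+400)
13 pred [307.07 197.79] obs (309.22, 199.31)
18 pred [308.45 199.13] obs (309.22, 199.31)
23 pred [309.83 200.47] obs (309.22, 199.31)
```

The button stands level with the violet marks: (163,170) and (213,160) in the top view, (583,182) in the side view. The estimate is s≈18 mm. Next I grip the lamp at x=0.

```bash
python3 -m inch '[{"hand":8.8,"x":4,"y":0,"z":0,"spin":0},{"hand":8.8,"x":8,"y":0,"z":0,"spin":0},{"hand":8.8,"x":11.7,"y":0,"z":0,"spin":0},{"hand":8.8,"x":11.7,"y":0,"z":0,"spin":0}]'
python3 -c "
from h import *
delta((526,70,84),10.8)"
```

```text
t: 5.45
tcp_pos: [529.7, 72.5, 266.2]
ee_rot: [-3.126, -0.297, 0.004]
ft_force: [-0.3, 0.8, -0.5]
finger_gap: 0.96
t 5.45 tcp [529.7  72.5 266.2] az 10.87 F [-0.3   0.78 -0.46] gap 8.83 j [-0.09  0.02  1.64  0.    1.48  1.29]
shift cm [-0.36  0.2  18.22] spin 0.001
```

```bash
python3 -m inch '[{"hand":8.8,"x":-0.2,"y":0.1,"z":4,"spin":0},{"hand":8.8,"x":-0.2,"y":0.1,"z":8,"spin":0},{"hand":8.8,"x":-0.2,"y":0.1,"z":11,"spin":0},{"hand":8.8,"x":-0.2,"y":0.1,"z":14,"spin":0},{"hand":8.8,"x":-0.2,"y":0.1,"z":16,"spin":0},{"hand":8.8,"x":-0.2,"y":0.1,"z":17.5,"spin":0},{"hand":8.8,"x":-0.2,"y":0.1,"z":18.2,"spin":0},{"hand":8.8,"x":-0.2,"y":0.1,"z":18.2,"spin":0}]'
python3 - <<'E'
from h import *
delta((526,70,84),10.8)
p,d,c=cam('side');save('s2.png',cv2.resize(p[130:270,240:380],None,fx=4,fy=4,interpolation=2))
E
```

```text
t: 6.25
tcp_pos: [523.9, 70.5, 85.8]
ee_rot: [-3.127, -0.296, 0.003]
ft_force: [-0.3, 0.7, 0.9]
finger_gap: 0.958
t 6.25 tcp [523.9  70.5  85.8] az 10.82 F [-0.28  0.68  0.89] gap 8.8 j [-0.1   0.18  1.84  0.    1.12  1.29]
shift cm [0.2  0.09 0.18] spin 0.0
```

View pics/s2.png

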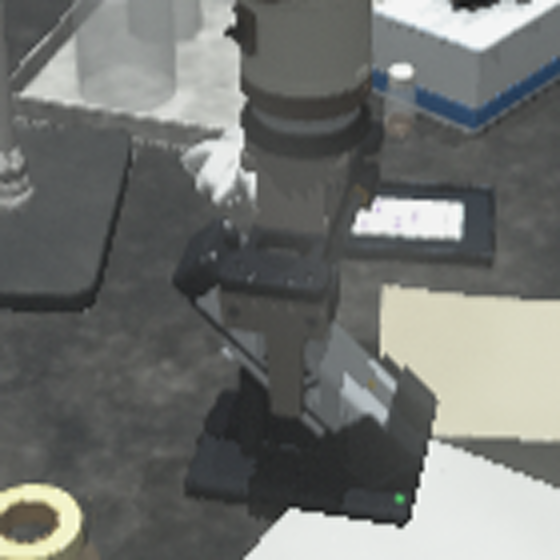

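The near finger lies over the grip ribs (290,370) and the body is clear of the lamp, so I close.

```bash
python3 -m inch '[{"hand":7,"x":0.2,"y":0,"z":0.1,"spin":0},{"hand":6,"x":0.2,"y":0,"z":0.1,"spin":0},{"hand":4.6,"x":0.2,"y":0,"z":0.1,"spin":0},{"hand":4.6,"x":0.2,"y":0,"z":0.1,"spin":0},{"hand":4.6,"x":0.2,"y":0,"z":0.1,"spin":0},{"hand":4.6,"x":0.2,"y":0,"z":0.1,"spin":0},{"hand":4.6,"x":0.2,"y":0,"z":0.1,"spin":0}]' 30
python3 -c "
from h import *
delta((526,70,84),10.8)"
```

```text
t: 7.0
tcp_pos: [526.5, 70.7, 86.1]
ee_rot: [-3.128, -0.296, -0.0]
ft_force: [0.5, 0.5, 1.8]
finger_gap: 0.56
t 7.0 tcp [526.5  70.7  86.1] az 10.81 F [0.53 0.46 1.83] gap 5.15 j [-0.09  0.18  1.84  0.    1.12  1.29]
shift cm [-0.06  0.06  0.21] spin 0.0
```

```bash
python3 -m inch '[{"hand":4.6,"x":0.3,"y":0,"z":-0.3,"spin":0},{"hand":4.6,"x":0.8,"y":0,"z":-0.8,"spin":0},{"hand":4.6,"x":1.5,"y":0,"z":-1.5,"spin":0},{"hand":4.6,"x":2.2,"y":0,"z":-2.2,"spin":0},{"hand":4.6,"x":3,"y":0,"z":-3,"spin":0},{"hand":4.6,"x":4,"y":0,"z":-4,"spin":0},{"hand":4.6,"x":5,"y":0,"z":-5,"spin":0},{"hand":4.6,"x":6,"y":0,"z":-6,"spin":0},{"hand":4.6,"x":7,"y":0,"z":-7,"spin":0},{"hand":4.6,"x":8,"y":0,"z":-8,"spin":0},{"hand":4.6,"x":8,"y":0,"z":-10,"spin":0},{"hand":4.6,"x":8,"y":0,"z":-10,"spin":0},{"hand":4.6,"x":8,"y":0,"z":-10,"spin":0},{"hand":4.6,"x":8,"y":0,"z":-10,"spin":0}]'
python3 - <<'E'
from h import *
delta((526,70,84),10.8)
p,d,c=cam('side');save('s3.png',cv2.resize(p[80:280,230:390],None,fx=3,fy=3,interpolation=2))
E
```

```text
t: 8.4
tcp_pos: [604.5, 85.8, 184.8]
ee_rot: [-3.127, -0.296, 0.002]
ft_force: [-0.4, 0.2, -4.1]
finger_gap: 0.565
t 8.4 tcp [604.5  85.8 184.8] az 10.82 F [-0.38  0.19 -4.13] gap 5.19 j [-0.06  0.27  1.52  0.    1.35  1.33]
shift cm [-8.    0.08 10.09] spin 0.0
```

View pics/s3.png

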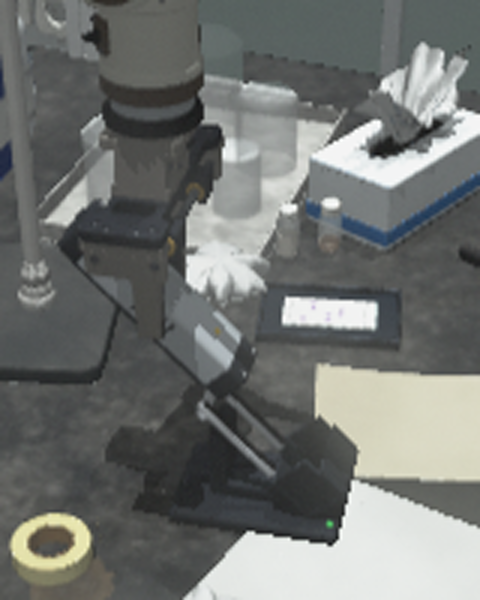

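Lamp is held at 45° clear of the dock, with its low end (235,380) just above the rail tops at (203,410). Next I level it by pivoting it on the rail tops with a lighter grip.

```bash
python3 -m inch '[{"hand":4.6,"x":0.4,"y":0,"z":0.8,"spin":0},{"hand":4.6,"x":0.4,"y":0,"z":1.4,"spin":0},{"hand":4.6,"x":0.5,"y":0,"z":1.7,"spin":0},{"hand":4.6,"x":1.0,"y":0,"z":2.1,"spin":0},{"hand":4.6,"x":1.5,"y":0,"z":2.5,"spin":0},{"hand":4.6,"x":2,"y":0,"z":3,"spin":0},{"hand":4.6,"x":2.5,"y":0,"z":3.6,"spin":0},{"hand":4.6,"x":2.7,"y":0,"z":3.9,"spin":0},{"hand":4.6,"x":2.9,"y":0,"z":4.2,"spin":0},{"hand":4.6,"x":2.9,"y":0,"z":4.2,"spin":0}]' 12
cat > look.py <<'E'
from h import *
import sys
delta((567.5,-221.5,100),17.9)
p,d,c=cam('side');save(sys.argv[1],cv2.resize(p[80:280,230:390],None,fx=3,fy=3,interpolation=2))
E
python3 look.py s4.png
```

```text
t: 9.45
tcp_pos: [633.8, 91.2, 143.6]
ee_rot: [3.128, 0.296, 0.001]
ft_force: [0.4, -0.3, -4.5]
finger_gap: 0.569
t 9.45 tcp [633.8  91.2 143.6] az 10.82 F [ 0.42 -0.31 -4.53] gap 5.23 j [-0.05  0.38  1.47 -0.    1.29  1.34]
shift cm [-12.39  29.47   4.36] spin -0.124
```

View pics/s4.png

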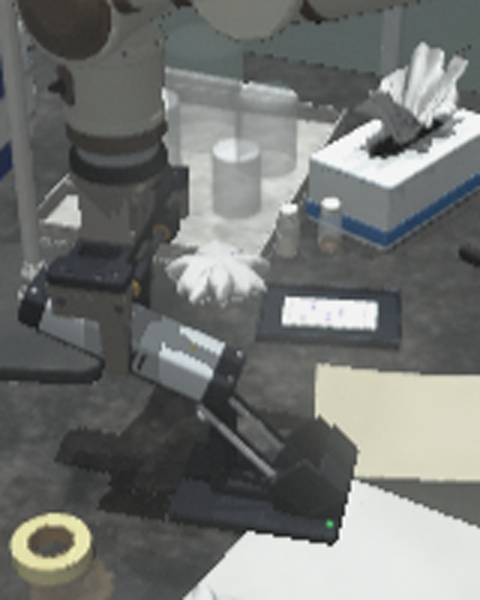

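```bash
python3 -m inch '[{"hand":4.6,"x":0.2,"y":0,"z":0.3,"spin":0},{"hand":4.6,"x":0.4,"y":0,"z":0.6,"spin":0},{"hand":4.6,"x":0.55,"y":0,"z":0.9,"spin":0},{"hand":4.6,"x":0.7,"y":0,"z":1.25,"spin":0},{"hand":4.6,"x":0.85,"y":0,"z":1.6,"spin":0},{"hand":4.6,"x":1.0,"y":0,"z":1.9,"spin":0},{"hand":4.6,"x":1.1,"y":0,"z":2.2,"spin":0},{"hand":4.6,"x":1.1,"y":0,"z":2.4,"spin":0},{"hand":4.6,"x":1.1,"y":0,"z":2.4,"spin":0}]'
python3 look.py s5.png
cat > tilt.py <<'E'
from h import *
import sys
# back face: flat grey/orange-free points near lamp height, seen from both cameras, in the tool's vertical frame
o=r.get_obs();M=R.from_rotvec(o['ee_rot']).as_matrix();T=o['tcp_pos']
for n in('side','top'):
    p,d,c=cam(n);P,u,v=pts(d,c);L=(P-T)@M  # tool frame, z down
    g=p[v,u].astype(int);grey=(g.max(1)-g.min(1)<25)&(g.mean(1)>95)
    k=grey&(abs(L[:,1])<24)&(abs(L[:,0])<85)&(abs(L[:,0])>14)&(L[:,2]<15)&(L[:,2]>-75)
    Q=L[k];print(n,len(Q))
    if len(Q)<15: continue
    a=np.polyfit(Q[:,0],Q[:,2],1)
    for _ in range(6):
        e=Q[:,2]-np.polyval(a,Q[:,0]);q=Q[abs(e)<max(3,2*np.median(abs(e)))];a=np.polyfit(q[:,0],q[:,2],1)
    print(' back face pitch deg (+: far end up)',-np.degrees(np.arctan(a[0])).round(1),'z at x=0 (tool,down)',a[1].round(1),len(q),'x',q[:,0].min().round(),q[:,0].max().round(),'res',np.std(q[:,2]-np.polyval(a,q[:,0])).round(2))
E
python3 tilt.py
```

```text
t: 10.4
tcp_pos: [644.4, 93.2, 119.7]
ee_rot: [-3.128, -0.296, -0.0]
ft_force: [0.2, 0.9, -2.6]
finger_gap: 0.565
t 10.4 tcp [644.4  93.2 119.7] az 10.82 F [ 0.19  0.88 -2.63] gap 5.19 j [-0.04  0.43  1.46  0.    1.25  1.34]
shift cm [-13.46  29.47   1.96] spin -0.124
side 363
 back face pitch deg (+: far end up) 2.3 z at x=0 (tool,down) -32.7 316 x -79.0 84.0 res 1.29
top 233
 back face pitch deg (+: far end up) 4.1 z at x=0 (tool,down) -33.6 194 x -68.0 -16.0 res 1.74
```

View pics/s5.png

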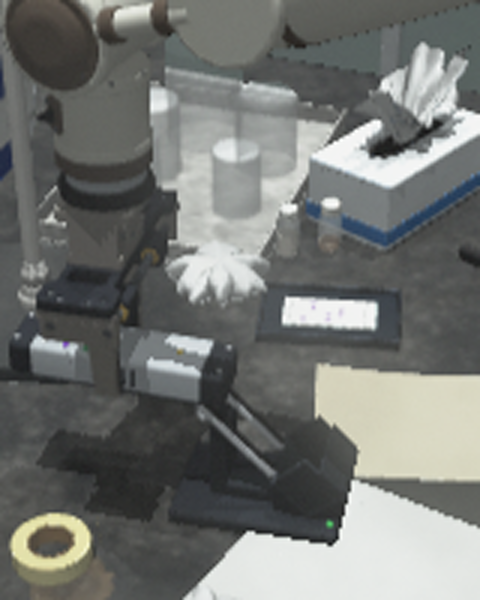

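It is almost level (2–4°, far end high). I press a touch more, regrip firmly, lift, and carry it to the plate.

```bash
python3 -m inch '[{"hand":4.6,"x":0,"y":0,"z":0.3,"spin":0},{"hand":4.6,"x":0,"y":0,"z":0.3,"spin":0}]'
python3 -m inch '[{"hand":4.6,"x":0,"y":0,"z":0,"spin":0},{"hand":4.6,"x":0,"y":0,"z":0,"spin":0},{"hand":4.6,"x":0.2,"y":0,"z":-0.7,"spin":0},{"hand":4.6,"x":0.2,"y":0,"z":-2,"spin":0},{"hand":4.6,"x":0.2,"y":0,"z":-4,"spin":0},{"hand":4.6,"x":0.2,"y":0,"z":-6,"spin":0},{"hand":4.6,"x":0,"y":0,"z":-7,"spin":0},{"hand":4.6,"x":0,"y":0,"z":-7,"spin":0}]' 40
python3 tilt.py; python3 -c "
from h import *
delta((567.5,-221.5,180),17.9)"
```

```text
t: 10.75
tcp_pos: [644.3, 93.3, 116.7]
ee_rot: [-3.128, -0.296, -0.0]
ft_force: [1.4, -0.2, -1.2]
finger_gap: 0.562
t: 11.55
tcp_pos: [645.4, 93.2, 189.7]
ee_rot: [3.127, 0.296, 0.007]
ft_force: [-0.5, -0.2, -3.1]
finger_gap: 0.563
side 358
 back face pitch deg (+: far end up) 0.1 z at x=0 (tool,down) -32.6 325 x -84.0 85.0 res 1.14
top 303
 back face pitch deg (+: far end up) 0.5 z at x=0 (tool,down) -31.1 254 x -78.0 -18.0 res 1.57
t 11.65 tcp [643.9  93.2 186.5] az 10.82 F [ 0.27  0.57 -3.93] gap 5.18 j [-0.04  0.37  1.4  -0.    1.37  1.34]
shift cm [-13.41  29.48   0.66] spin -0.124
```

```bash
python3 -m inch '[{"hand":4.6,"x":-0.5,"y":1,"z":0,"spin":0},{"hand":4.6,"x":-1.4,"y":3,"z":0,"spin":-0.01},{"hand":4.6,"x":-2.6,"y":5.7,"z":0,"spin":-0.02},{"hand":4.6,"x":-3.8,"y":8.4,"z":0,"spin":-0.03},{"hand":4.6,"x":-5,"y":11,"z":0,"spin":-0.04},{"hand":4.6,"x":-6.2,"y":13.7,"z":0,"spin":-0.05},{"hand":4.6,"x":-7.4,"y":16.4,"z":0,"spin":-0.07},{"hand":4.6,"x":-8.6,"y":19,"z":0,"spin":-0.08},{"hand":4.6,"x":-9.8,"y":21.6,"z":0,"spin":-0.1},{"hand":4.6,"x":-11,"y":24.2,"z":0,"spin":-0.11},{"hand":4.6,"x":-12.2,"y":26.8,"z":0,"spin":-0.12},{"hand":4.6,"x":-13,"y":28.5,"z":0,"spin":-0.124},{"hand":4.6,"x":-13.4,"y":29.3,"z":0,"spin":-0.124},{"hand":4.6,"x":-13.4,"y":29.5,"z":0,"spin":-0.124},{"hand":4.6,"x":-13.4,"y":29.5,"z":0,"spin":-0.124}]'
python3 -c "
from h import *
delta((567.5,-221.5,110),17.9)"; python3 tilt.py
python3 - <<'E'
from h import *
o=[]
for n,b in(('top',((300,500),(110,310))),('side',((230,430),(40,240)))):
    p,d,c=cam(n);o.append(cv2.resize(p[b[1][0]:b[1][1],b[0][0]:b[0][1]],(400,400),interpolation=2))
save('f.png',np.hstack(o))
E
```

```text
t: 13.15
tcp_pos: [567.8, -221.2, 186.4]
ee_rot: [-3.102, -0.489, 0.001]
ft_force: [0.2, -0.1, -3.4]
finger_gap: 0.56
t 13.15 tcp [ 567.8 -221.2  186.4] az 17.92 F [ 0.16 -0.15 -3.43] gap 5.14 j [-0.57  0.27  1.53  0.    1.35  0.69]
shift cm [-0.04  0.02  7.64] spin 0.0
side 292
 back face pitch deg (+: far end up) -0.0 z at x=0 (tool,down) -32.4 226 x -79.0 83.0 res 1.21
top 423
 back face pitch deg (+: far end up) 0.6 z at x=0 (tool,down) -32.9 350 x -80.0 85.0 res 1.44
```

View pics/f.png

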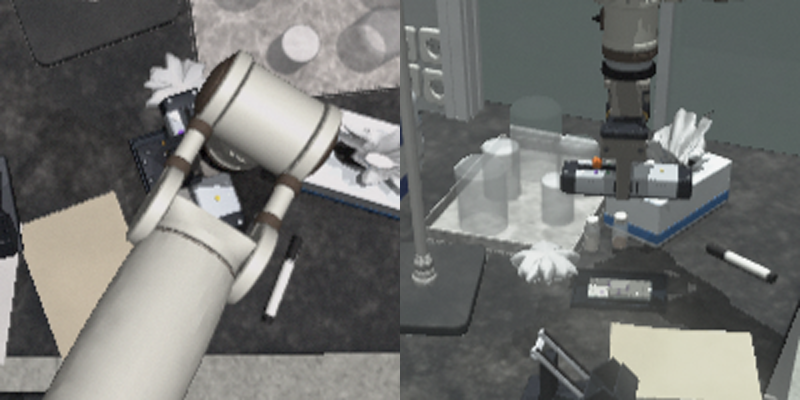

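The side view shows the lamp level and gripped near its middle (finger at x 623, lamp from 562 to 692). The button is still mid-slot at (597,160). Next I lower it to the viewing height.

```bash
python3 -m inch '[{"hand":4.6,"x":0,"y":0,"z":0.5,"spin":0},{"hand":4.6,"x":0,"y":0,"z":1.5,"spin":0},{"hand":4.6,"x":0,"y":0,"z":3,"spin":0},{"hand":4.6,"x":0,"y":0,"z":4.5,"spin":0},{"hand":4.6,"x":0,"y":0,"z":6,"spin":0},{"hand":4.6,"x":0,"y":0,"z":7,"spin":0},{"hand":4.6,"x":0,"y":0,"z":7.5,"spin":0},{"hand":4.6,"x":0,"y":0,"z":7.5,"spin":0},{"hand":4.6,"x":0,"y":0,"z":7.5,"spin":0},{"hand":4.6,"x":0,"y":0,"z":7.5,"spin":0},{"hand":4.6,"x":0,"y":0,"z":7.5,"spin":0}]'
python3 -c "
from h import *
delta((567.5,-221.5,110),17.9)"; python3 tilt.py
python3 - <<'E'
from h import *
# switch position along lamp (side view): orange vs lamp centre
o=r.get_obs();M=R.from_rotvec(o['ee_rot']).as_matrix();T=o['tcp_pos']
p,d,c=cam('side');P,u,v=pts(d,c);L=(P-T)@M;g=p[v,u].astype(int)
k=(g[:,0]>g[:,2]*1.7)&(g[:,0]>110)&(np.abs(L[:,1])<30)&(abs(L[:,0])<100)&(L[:,2]<0)&(L[:,2]>-70)
print('orange',k.sum(),L[k].mean(0).round(1))
k=(np.abs(L[:,1])<32)&(abs(L[:,0])<120)&(L[:,2]<10)&(L[:,2]>-30);x=L[k,0];print('lamp ext x',np.percentile(x,[0,1,99,100]).round(1),'y',np.percentile(L[k,1],[1,99]).round(1))
save('g.png',cv2.resize(p[100:220,280:400],(480,480),interpolation=2))
E
```

```text
t: 14.45
tcp_pos: [568.5, -222.0, 112.8]
ee_rot: [3.102, 0.489, 0.002]
ft_force: [-0.2, 0.6, -4.3]
finger_gap: 0.561
t 14.45 tcp [ 568.5 -222.   112.8] az 17.92 F [-0.16  0.59 -4.27] gap 5.16 j [-0.57  0.34  1.59 -0.    1.21  0.69]
shift cm [-0.08 -0.08  0.27] spin 0.0
side 267
 back face pitch deg (+: far end up) 0.1 z at x=0 (tool,down) -32.7 209 x -79.0 82.0 res 1.38
top 308
 back face pitch deg (+: far end up) 0.2 z at x=0 (tool,down) -32.3 258 x -84.0 85.0 res 1.71
orange 14 [ 40.2  -6.4 -42.4]
lamp ext x [-98.4 -97.   87.6  89.9] y [-30.6 -13.6]
```

View pics/g.png

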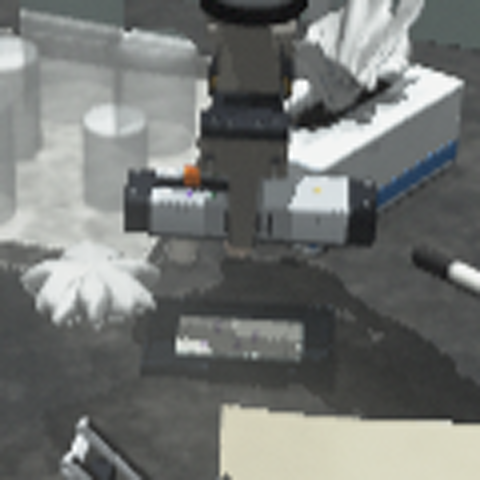

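Lamp centre is about 4 mm off, the switch about 18 mm, tilt under 1° and the window about 111 mm up. All of these are inside the limits, so I hand in.

```bash
python3 -c "
from h import *
r.hand_in(); delta((567.5,-221.5,110),17.9)"
```

```text
the job is handed in; nothing more can be done
the job is handed in; nothing more can be done
```

I handed in the job at about 14.5 s with the lamp held still over the plate. No verdict was reported.

**What I did:**
- I gripped the orange button and slid it to the violet mark while the lamp was still seated in its dock.
- I gripped the lamp by its ribs and drew it out along its slope.
- The tool can only point down, so I levelled the lamp by pivoting it in the pads against the tops of the dock's rails. I then carried it over the plate and lowered it.

**Last checks before hand-in:**

| Quantity | Measured | Limit |
|---|---|---|
| Switch | about 18 mm | 13–23 mm |
| Lamp tilt along its length | 0.1–0.2° | 12° |
| Window height above the bench | about 111 mm | 75–150 mm |
| Window off the plate's centre | about 4–5 mm along the lamp | 25 mm |
| Out of line with the plate's long side (from the gripper's direction) | below 1° | 15° |
| Grip | 40 N set, finger opening steady at 52 mm | above 1 N |

- **Disagreement:** the side and top views put the plate's centre about 3.7 mm apart. I aimed between them and nearer the top view's value.
- **Not checked:** I did not measure the bystanders one by one. My path kept clear of them, and those visible in the last pictures looked undisturbed.

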